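Load the bushing stack and lock the hold-down leg at its mark

TASK

Thread the wide dark collar down over the fixture's locating post and then the narrower brass bushing on top of it, each fully home and let go. Then push the sliding leg forward so its white pointer lines up with the orange mark and, holding it there, squeeze the red cam lever shut against the leg's blue fin. Finish still holding the leg at the mark with the lever shut (it springs back if released), and leave the bin, jar and screwdriver where they are.

Things in the scene. Friction and masses are not known exactly. Their poses are not given: they have to be found in the camera images.
- fixture: Green base plate 140 x 300 x 12 mm, fixed. Origin on the bench under the leg's line. y runs along the leg, rear to post (leg slides forward = +y); x across it (lever on the +x side, white ear and orange mark on the -x side); z up. The plate spans x -80..60, y -160..140 mm. Nothing on it is higher than 62 mm above the bench.
- post_foot (a point): Foot of the steel locating post, on its axis, on the plate's top face (12 mm above the bench); axes as the fixture's. Post 12 mm in diameter, straight for 42 mm then tapered for 8 mm: its tip is 50 mm above this point. At fixture x 0, y 105 mm.
- collar_center (a point): Centre (half-way up) of the wide dark steel collar, a ring 44 mm outside diameter, 16 mm bore, 18 mm high, about 170 g, lying flat on the bench, z along its bore. Goes on first. Home: centre 9 mm above post_foot.
- bushing_center (a point): Centre (half-way up) of the brass bushing, a ring 34 mm outside diameter, 16 mm bore, 18 mm high, about 100 g, lying flat on the bench, z along its bore. Goes on second, on the collar. Home: centre 27 mm above post_foot.
- leg (a joint): How far the aluminium sliding leg is pushed forward along fixture +y: 0 (rear stop, its start) to 0.09 m. A spring always pushes it back, 2 N at 0 and about 5 N at the mark. The shut lever does not hold it against the spring (its lock screw is tightened later), so the leg must stay held. Bar and guide rails reach 26 mm above the bench.
- fork (a point): Middle of the leg's front fork, between the tine tips. Fork 36 mm wide, slot 17 mm, tines 51 to 57 mm above the bench and 52 mm long, in front of an upright; pushed forward it runs over the ring stack (36 mm high on the plate), straddling the post. With the leg back the tips are 50 mm short of the post's axis.
- fin (a point): Middle of the leg's blue grip fin, an upright plate along the leg: 8 mm thick (fixture x -4..4), 85 mm long in y (42 mm either way from this point), 24 to 62 mm above the bench. Moves with the leg.
- ear (a point): Middle of the rear face of the white push ear, a 6 mm plate across the leg on the -x side of the fin: fixture x -46..-4, 28 to 62 mm above the bench; moves with the leg. The point is at fixture x -25 mm, 45 mm up. A finger behind this face (its -y side), beside the fin, pushes the leg forward; the fin reaches 61 mm further back than this face.
- pointer (a point): Tip of the white pointer at the ear's outer edge, 15 mm above the bench, fixture x -56 mm; moves with the leg; its y is 3 mm more than that of the ear's rear face. The leg is at the mark when this point and mark_line have the same fixture y.
- mark_line (a point): Middle of the orange mark on the plate, a bar 18 mm long in x and 4 mm wide in y, 14 mm above the bench; axes as the fixture's. At fixture x -66 mm; its y differs from job to job, 31 to 47 mm (leg's joint value at the mark 0.057 to 0.073).
- lever (a joint): Angle of the red cam lever about an upright hinge on the plate at fixture x 8, y -30 mm: 0 fully open, 0.26 rad shut (stop). Starts at 0 to 0.05. Stays where it is left; 2 to 3 N near its end moves it. Shut, it lies along the fin at x 5..11 mm: fin and paddle are then 15 mm across, x -4..11.
- lever_end (a point): Middle of the free end of the lever's red paddle, 47 mm above the bench. Paddle 6 mm thick, 75 mm long from the hinge towards +y, 33 to 61 mm above the bench. Fully open, its end's outer side is at fixture x 31 mm, so fingers 66 mm apart about x 3.5 straddle fin and open lever.
- bin: Blue open parts bin, 100 x 170 x 70 mm high, origin at the centre of its underside. Leave alone.
- jar: White jar with yellow cap, 54 mm diameter, 60 mm high, origin at the centre of its underside. Leave alone.
- screwdriver: Orange-handled screwdriver lying on the bench, x along it. Leave alone.
Not all that is in view belongs to the job. What is meant by the part that bears collar_center is not green, and is the larger of those in its own colour.

How it is judged:
On the way, in this order (a step that is already met when the one before it is completed fails the run):
1. the collar is fully home on the post and let go (horizontal distance between collar_center and post_foot below 0.005 m and z of collar_center in the frame of post_foot between 0.006 and 0.012 m and angle between the z axis of collar_center and the z axis of fixture, either way round below 0.1 rad and contact force between the fingers and collar below 0.1 N), for 0.2 s.
2. the bushing is fully home on top of the collar and let go (horizontal distance between each of collar_center, bushing_center and post_foot below 0.005 m and z of collar_center in the frame of post_foot between 0.006 and 0.012 m and angle between the z axis of each of collar_center, bushing_center and the z axis of fixture, either way round below 0.1 rad and z of bushing_center in the frame of post_foot between 0.024 and 0.03 m and contact force between the fingers and bushing below 0.1 N), for 0.2 s.
3. the leg is held by the fingers at the mark, the lever still open (y of pointer in the frame of mark_line between -0.004 and 0.004 m and contact force between the fingers and leg above 1 N and value of joint lever below 0.15 rad), for 0.1 s.
4. the lever is shut with the leg still held at the mark (y of pointer in the frame of mark_line between -0.004 and 0.004 m and contact force between the fingers and leg above 1 N and value of joint lever above 0.225 rad), for 0.2 s.
At the end, for the whole second after the job is handed in: Collar home on the plate and bushing home on the collar (bores within 5 mm of the post's axis, heights within 3 mm, flat); pointer within 4 mm of the mark; lever within 0.035 rad of shut; the fingers still press on the leg with more than 1 N (all of step 4 and horizontal distance between each of collar_center, bushing_center and post_foot below 0.005 m and z of collar_center in the frame of post_foot between 0.006 and 0.012 m and angle between the z axis of each of collar_center, bushing_center and the z axis of fixture, either way round below 0.1 rad and z of bushing_center in the frame of post_foot between 0.024 and 0.03 m); the arm keeps its last pose, push and grip.
It fails at once if the lever is closed past half-way while the pointer is more than 7 mm off the mark (value of joint lever above 0.15 rad and (y of pointer in the frame of mark_line above 0.007 m or y of pointer in the frame of mark_line below -0.007 m)).
It fails at once if the bin, the jar or the screwdriver is moved by more than 30 mm (distance of any of bin, jar, screwdriver from where it was at the start of the episode above 0.03 m).
It also fails if it takes over 72 s, if anything falls off the work surface, if the arm or the gripper's body presses on something with over 40 N, if the wrist force passes 120 N, or if a joint passes its speed limit or range.

ROBOT

A 6-joint arm with a two-finger parallel gripper is mounted at the origin on the work surface. World frame = base frame: x ahead of the robot, y to its left, z up, the work surface at z = 0. Lengths are in m, angles in rad, forces in N, time in s.
With the tool pointing down it reaches from about 0.375 to 0.925 m from the base axis. Payload 5.7 kg.
Tool frame: the origin (TCP) lies on the centre line of the jaws, within the pads' length; the fingertips stand 25 mm ahead of it and the grasp point (between the pads) lies 6 mm ahead of it (bot.tip_reach is the distance from the TCP to the fingertips, in m); z points along the fingers, y is the line along which they close (so a half turn about z gives the same grasp; the last joint's range is limited). The gripper opens to 88 mm and grips with 3 to 60 N. Pads are 20 mm wide; open, the fingers measure 115 mm over their backs; the gripper's body (75 mm by 178 mm) begins 61 mm behind the grasp point.
Start: joints at [1.087, 0.359, 1.51, -0, 1.272, -0.115], TCP at [0.216, 0.56, 0.248] pointing down, gripper open.
Joint ranges: [-2.97, 2.97], [-1.01, 2.36], [0.21, 2.38], [-0.96, 4.11], [0.2, 2.71], [-2.98, 2.98]. Speed limits (rad/s): [2.39, 2.39, 3.14, 3.14, 3.14, 3.14].

INTERFACE

Orientations are given as a rotation vector (axis times angle).
In Python, from station import bot gives the robot as it stands. Calls block until the motion is done:
- bot.goto(position, orientation): joint-space move of the TCP to a pose.
- bot.move_straight(position, rotation=None, v=0.15): straight line of the TCP; rotation=None keeps the orientation; v is the mean speed in m/s.
- bot.goto_joints(angles): joint-space move.
- bot.let_go() and bot.clamp(force=None): open the fingers fully, or close them until they stop; force is the grip in N (None keeps the last).
- bot.wait(seconds).
- bot.ik(position, orientation): joint angles nearest the present ones, or None.
- bot.camera(name): name is "side" or "top" or "wrist"; returns (picture, depth): 480x640x3 uint8, red, green, blue; 480x640 float32, m along the optical axis (not along the pixel's ray), 0 where there is no reading.
- bot.calibration(name): a dict with "intrinsics" (3x3 intrinsics, pixels), "k1" (the pictures are not rectified: a ray, as slopes to the right and down, at radius r is drawn at 1 + k1 r^2 times it, then the intrinsics apply), "R" (3x3) and "t" (3): a world point X has camera coordinates R X + t; the wrist camera has in their place "tool_from_camera" (4x4, takes a point from camera to tool coordinates, whose origin is the TCP and whose axes are the flange's). Camera axes: x right, y down, z forward; pixel columns grow to the right and rows downward; lengths in m; the calibration is good to about 2 mm. A picture is of the moment at which its call begins: read the wrist's pose just before it. calibration takes no time and is no camera call.
A pose or a line that the arm cannot do raises bot.Unreachable and nothing moves.
- bot.job_done(): hands the job in; it is judged then, once.
Readings, each from a call of its own:
- bot.get_clock(): time.
- bot.get_qpos(): joint angles.
- bot.get_dq(): joint speeds.
- bot.get_joint_efforts(): joint torques, N m.
- bot.get_position(): TCP position.
- bot.get_tcp_rot(): TCP orientation.
- bot.get_contact_force(): force on the tool from outside, world axes, zero at the start.
- bot.get_ft_torque(): the same for the moment, N m.
- bot.get_opening(): finger opening in m.
- bot.get_gripper_force(): force on a finger pad.
Only numpy, scipy, OpenCV 4.12 (cv2) and the standard library are available. Lean on these libraries where they do the work, as an engineer would, in place of code of your own. Each camera call takes 0.05 s, during which the arm holds its last target. There are 200 camera calls.

## Working session

There is one attempt and no reset: what is moved stays moved. The work goes in short steps, each a Python script; the robot and the scene stay as the last script left them, time stands still between calls to the robot, and variables do not carry over. Pictures are saved under pics/ and viewed, at most 14 in all, crops included, and the job is handed in when it is done.

```bash
ls; mkdir -p pics; python3 - <<'E'
from station import bot
import cv2, numpy as np
for n in("top","side"):
    p,d=bot.camera(n); cv2.imwrite(f"pics/{n}0.png",p[:,:,::-1]); np.savez(f"{n}0.npz",p=p,d=d)
    c=bot.calibration(n); print(n,{k:np.round(v,4).tolist() for k,v in c.items()})
print(bot.calibration("wrist"), bot.get_tcp_rot(), bot.get_clock(), bot.tip_reach)
E
```

```text
pics
top {'intrinsics': [[534.0389, 0.0, 318.4515], [0.0, 534.0389, 244.0955], [0.0, 0.0, 1.0]], 'k1': 0.0565, 'R': [[0.0151, -0.9999, -0.0084], [-0.9931, -0.0141, -0.1162], [0.1161, 0.0101, -0.9932]], 't': [0.0443, 0.6136, 1.1312]}
side {'intrinsics': [[490.5771, 0.0, 321.3797], [0.0, 490.5771, 241.2585], [0.0, 0.0, 1.0]], 'k1': 0.0312, 'R': [[0.7615, -0.648, -0.0144], [-0.4537, -0.5169, -0.7259], [0.4629, 0.5593, -0.6876]], 't': [-0.4527, 0.3392, 0.8756]}
{'intrinsics': array([[354.81561804,   0.        , 316.45550422],
       [  0.        , 354.81561804, 238.02678506],
       [  0.        ,   0.        ,   1.        ]]), 'k1': -0.06906377614284133, 'tool_from_camera': array([[-3.26865096e-04, -9.63342091e-01, -2.68275807e-01,
         7.32714059e-02],
       [ 9.99999838e-01, -1.89617243e-04, -5.37501956e-04,
         5.01773950e-04],
       [ 4.66928539e-04, -2.68275939e-01,  9.63341997e-01,
        -1.36980544e-01],
       [ 0.00000000e+00,  0.00000000e+00,  0.00000000e+00,
         1.00000000e+00]])} [-5.75874468e-01 -3.08786833e+00  2.42144535e-03] 0.1 0.025
```

View pics/top0.png

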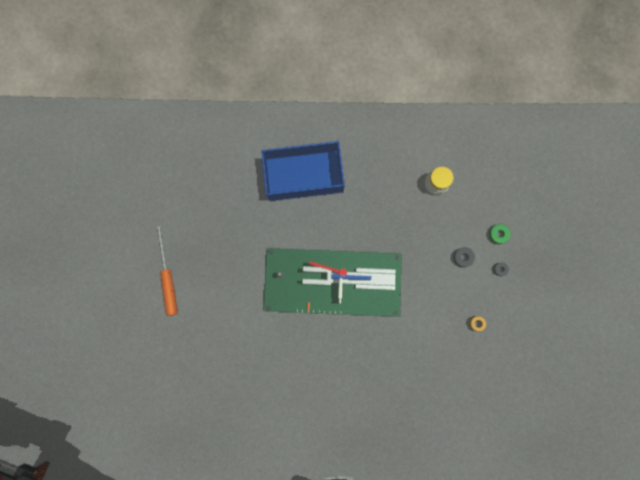

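View pics/side0.png

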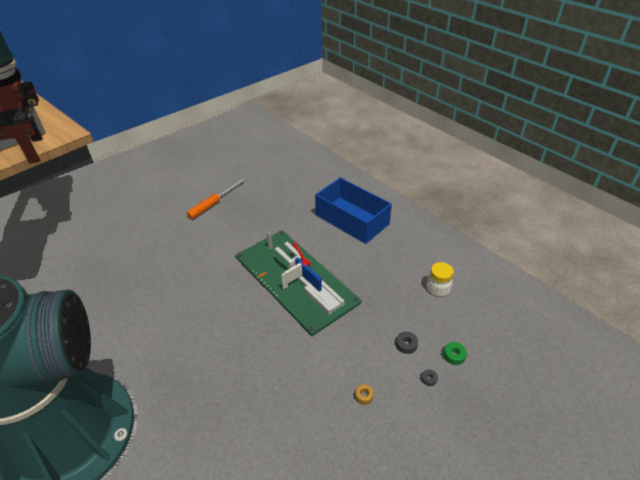

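The rings in the top view are large dark (464,257), small dark (501,269), green (500,234) and brass (478,324). The collar is the larger dark one, since it isn't green and is the bigger of its own colour. The post is at (278,275), and fixture +y points left in the image. Next I'll locate everything and check an enlarged crop.

```bash
cat > h.py <<'E'
import numpy as np, cv2
from scipy.spatial.transform import Rotation as Rn
def rays(cal,uv):
    return np.c_[cv2.undistortPoints(np.float64(uv).reshape(-1,1,2),cal["intrinsics"],np.array([cal["k1"],0,0,0.])).reshape(-1,2),np.ones(np.size(uv)//2)]
def pose(cal,pos=None,rot=None):
    if "R" in cal: return cal["R"].T,-cal["R"].T@cal["t"]
    T=cal["tool_from_camera"]; R=Rn.from_rotvec(rot).as_matrix(); return R@T[:3,:3],R@T[:3,3]+pos
def onplane(cal,uv,z,pos=None,rot=None):
    R,c=pose(cal,pos,rot); d=rays(cal,uv)@R.T
    return c+d*((z-c[2])/d[:,2])[:,None]
def blobs(m,amin=15):
    n,l,s,c=cv2.connectedComponentsWithStats(m.astype(np.uint8))
    return sorted([(s[i,4],tuple(np.round(c[i],1)),tuple(s[i,:4]),l==i) for i in range(1,n) if s[i,4]>=amin],key=lambda b:-b[0])
def hsv(p): return [x.astype(int) for x in cv2.split(cv2.cvtColor(p,cv2.COLOR_RGB2HSV))]
def filled(m):
    cs,_=cv2.findContours(m.astype(np.uint8),cv2.RETR_EXTERNAL,cv2.CHAIN_APPROX_NONE); return max(cs,key=cv2.contourArea)
E
python3 - <<'E'
from station import bot
from h import *
cal=bot.calibration("top"); f=np.load("top0.npz"); p=f["p"]
H,S,V=hsv(p); R=p.astype(int)
cv2.imwrite("pics/crop.png",cv2.resize(p[220:340,430:530,::-1],None,fx=5,fy=5,interpolation=cv2.INTER_CUBIC))
for n,uv in dict(dark=(464,257),sdark=(501,269),green=(500,234),brass=(478,324)).items():
    y,x=np.mgrid[:480,:640]; near=np.hypot(x-uv[0],y-uv[1])<16
    bg=np.median(R[200:350,420:540].reshape(-1,3),0)
    m=(np.abs(R-bg).max(2)>22)&near
    c=filled(m); (u,v),r=cv2.minEnclosingCircle(c); M=cv2.moments(c)
    print(n,(M['m10']/M['m00'],M['m01']/M['m00']),r,"diam mm",2000*np.sqrt(cv2.contourArea(c)/np.pi)*1.05/534,onplane(cal,[(M['m10']/M['m00'],M['m01']/M['m00'])],.012)[0].round(4))
g=(H>55)&(H<95)&(S>80)&(V<130); b=blobs(g); print([x[:3] for x in b[:2]])
hull=cv2.convexHull(filled(b[0][3])); box=cv2.boxPoints(cv2.minAreaRect(hull))
w=onplane(cal,box,.012); print(w.round(4)); print(np.linalg.norm(np.diff(w,axis=0),axis=1))
for i in range(4):
    e=w[(i+1)%4]-w[i]; print(np.degrees(np.arctan2(e[1],e[0])))
E
```

```text
dark (462.0074183976261, 257.204253214639) 11.401854515075684 diam mm 40.73034153643112 [ 0.591  -0.2642  0.012 ]
sdark (499.1798941798942, 268.9481481481481) 8.15539264678955 diam mm 27.844753681931493 [ 0.5663 -0.3446  0.012 ]
green (497.7992684042066, 233.90169181527205) 11.896195411682129 diam mm 42.35960168307347 [ 0.644  -0.3434  0.012 ]
brass (475.9978902953587, 323.25738396624473) 10.198139190673828 diam mm 34.156807674239715 [ 0.4472 -0.2916  0.012 ]
[(np.int32(5713), (np.float64(327.3), np.float64(282.9)), (np.int32(265), np.int32(249), np.int32(136), np.int32(66))), (np.int32(37), (np.float64(492.9), np.float64(235.5)), (np.int32(490), np.int32(225), np.int32(12), np.int32(19)))]
[[ 0.469   0.1706  0.012 ]
 [ 0.6045  0.1686  0.012 ]
 [ 0.5962 -0.1303  0.012 ]
 [ 0.4614 -0.1242  0.012 ]]
[0.13549561 0.29909888 0.13494941]
-0.8196554600835501
-91.57937633929471
177.4009614551158
88.5285828465469
```

View pics/crop.png

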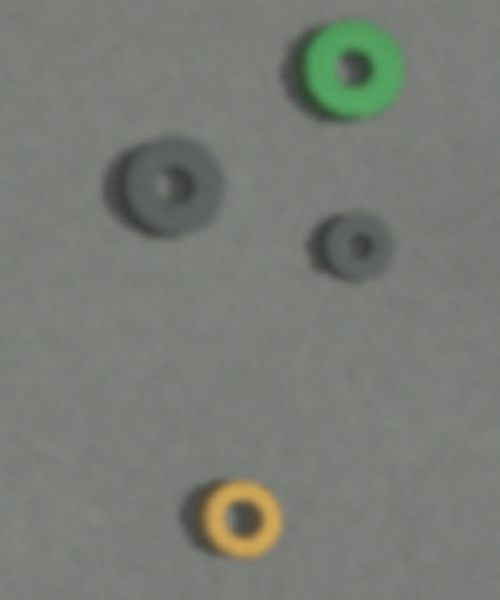

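The crop confirms it: the large dark ring is at about (464.8,257.2) and clearly bigger than the small dark one at (501,269). The brass bushing is at about (478.3,323.8). I'll look at each part from the same tool-relative wrist pose so that calibration bias cancels.

```bash
cat >> h.py <<'E'
YAW=np.radians(-1.6)
def down(yaw=YAW,s=1):
    fx=np.array([np.cos(yaw),np.sin(yaw),0]); fy=np.array([-np.sin(yaw),np.cos(yaw),0])
    return Rn.from_matrix(np.c_[s*fy,s*fx,[0,0,-1]]).as_rotvec()
def shot(bot,name):
    pos,rot=bot.get_position(),bot.get_tcp_rot(); p,d=bot.camera("wrist")
    np.savez(name+".npz",p=p,d=d,pos=pos,rot=rot); cv2.imwrite(f"pics/{name}.png",p[:,:,::-1])
E
python3 - <<'E'
from station import bot
from h import *
cal=bot.calibration("top")
c=onplane(cal,[(464.8,257.2),(478.3,323.8)],.018); post=onplane(cal,[(278,275)],.06); print(c.round(4),post.round(4))
for s in(1,-1):
    for P in(c[0],c[1],post[0]):
        q=bot.ik([P[0],P[1],.15],down(s=s)); print(s,None if q is None else np.round(q,2))
s=1
def go(P,h):
    bot.goto([P[0],P[1],h],down(s=s))
go(post[0],.192); shot(bot,"w_post"); print(bot.get_clock())
E
```

```text
[[ 0.5905 -0.2687  0.018 ]
 [ 0.4463 -0.2949  0.018 ]] [[0.5427 0.138  0.06  ]]
1 [-0.53  0.52  1.5  -0.    1.12 -0.51]
1 [-0.71  0.38  1.76 -0.    1.   -0.69]
1 [ 0.13  0.41  1.71 -0.    1.03  0.15]
-1 [-0.53  0.52  1.5  -0.    1.12  2.64]
-1 [-0.71  0.38  1.76 -0.    1.    2.46]
-1 None
2.0833
```

View pics/w_post.png

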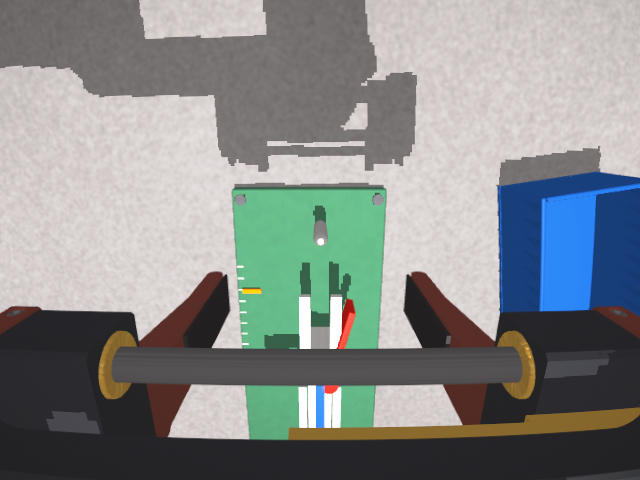

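The wrist view shows the post tip at (320,241), the plate's far corners at (234,188) and (386,188), and the orange mark at (251,291). I'll measure these and then look at the rings.

```bash
python3 - <<'E'
from station import bot
from h import *
cal=bot.calibration("wrist")
f=np.load("w_post.npz"); p,d,pos,rot=[f[k] for k in("p","d","pos","rot")]
H,S,V=hsv(p); P=lambda uv,z:onplane(cal,uv,z,pos,rot)
tip=(S<40)&(V>215); tip[:225]=0;tip[256:]=0;tip[:,:305]=0;tip[:,335:]=0
b=blobs(tip,3); print([x[:3] for x in b[:3]]); t=P([b[0][1]],.062)[0]; print("tip",t,"depth",d[241,320])
o=(H>15)&(H<28)&(S>170)&(V>170); o[350:]=0; b=blobs(o); print([x[:3] for x in b[:2]]); print("mark",P([b[0][1]],.014)[0])
g=(H>55)&(H<90)&(S>80)&(V>100)
def fit(pts):
    w=P(pts,.012)[:,:2]; vx,vy,x0,y0=cv2.fitLine(np.float32(w),cv2.DIST_HUBER,0,.01,.01).ravel(); return np.array([vx,vy]),np.array([x0,y0])
L=[];Rr=[];T=[]
for v in range(215,340,3):
    u=np.where(g[v,200:420])[0]+200; L.append((u[0]-.5,v)); Rr.append((u[-1]+.5,v)) 
for u in range(250,372,3):
    if 300<u<340: continue
    v=np.where(g[170:230,u])[0]+170; T.append((u,v[0]-.5))
l,r,tt=fit(L),fit(Rr[:20]),fit(T)
for n,(a,c) in zip("LRT",(l,r,tt)): print(n,np.degrees(np.arctan2(a[1],a[0])),c)
yaw=np.mean([np.arctan2(*( -a*np.sign(a[1]))[[0,1]]*[1,-1]) if 0 else np.arctan2(-a[0]*np.sign(a[1]),abs(a[1])) for a,_ in(l,r)]); print("yaw",np.degrees(yaw))
fx=np.array([np.cos(yaw),np.sin(yaw)]);fy=np.array([-fx[1],fx[0]])
xl,xr,yt=l[1]@fx,r[1]@fx,tt[1]@fy; print("width",xr-xl)
org=(xl+.08)*fx+(yt-.14)*fy; print("org",org,"post pred",org+.105*fy); m=P([b[0][1]],.014)[0,:2]-org; print("mark in fix",m@fx,m@fy)
tc=bot.calibration("top"); c=onplane(tc,[(464.8,257.2),(478.3,323.8)],.018)
# place rings at same tool-relative spot as the post tip (44 mm ahead of pad line handled by D)
for n,q in zip(("w_col","w_bush"),c):
    bot.goto([q[0],q[1],.148],down()); shot(bot,n)
    p,d=bot.camera("wrist")
print(bot.get_clock())
a,bb=[cv2.imread(f"pics/{n}.png") for n in("w_col","w_bush")]
cv2.imwrite("pics/rings.png",np.hstack([a[100:400,120:520],bb[100:400,120:520]]))
E
```

```text
[(np.int32(39), (np.float64(320.3), np.float64(241.3)), (np.int32(317), np.int32(238), np.int32(7), np.int32(7)))]
tip [0.54564755 0.13547013 0.062     ] depth 0.2788662
[(np.int32(72), (np.float64(251.5), np.float64(290.5)), (np.int32(243), np.int32(289), np.int32(18), np.int32(4)))]
mark [0.47824773 0.07397707 0.014     ]
L 88.647835 [0.46572945 0.09833847]
R 88.27626 [0.60445774 0.12401159]
T -1.5485064 [0.5305559  0.17064999]
yaw -1.5379477
width 0.13798934
org [0.5439299  0.03024046] post pred [0.546748   0.13520263]
mark in fix -0.0668323271537899 0.041958008466852235
4.45
```

View pics/rings.png

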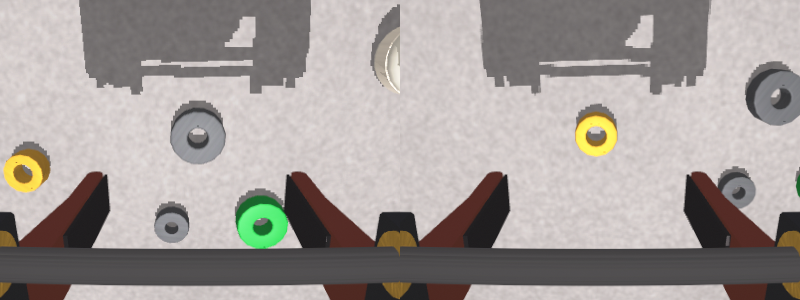

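The left half shows the collar, centred near (318,236) in the full frame, with the green and small dark rings clear of the fingers' path. The right half shows the bushing near (316,236). I'll fit both rings, then pick up the collar and place it.

```bash
cat > fit.py <<'E'
from h import *
def ring(cal,name,kind):
    f=np.load(name+".npz"); p,pos,rot=f["p"],f["pos"],f["rot"]; H,S,V=hsv(p)
    m=((S<60)&(V>105)&(V<170)) if kind=="dark" else ((H>15)&(H<32)&(S>120)&(V>200))
    yy,xx=np.mgrid[:480,:640]; m&=np.hypot(xx-318,yy-236)<42
    m=cv2.morphologyEx(m.astype(np.uint8),cv2.MORPH_OPEN,np.ones((3,3)))
    c=filled(blobs(m)[0][3]).reshape(-1,2); w=onplane(cal,c,.018,pos,rot)
    (x,y),(a,b),_=cv2.fitEllipse(np.float32(w[:,:2]*1000)); return np.array([x,y])/1000,(a,b)
E
python3 - <<'E'
from station import bot
from fit import *
cal=bot.calibration("wrist")
for n,k in(("w_col","dark"),("w_bush","brass")): print(n,*ring(cal,n,k))
p=np.load("w_col.npz")["p"]; print(p[236,296:346:2,1], p[200:275:2,300,1])
E
```

```text
w_col [ 0.591763   -0.26820038] (41.45924377441406, 42.42293930053711)
w_bush [ 0.44743225 -0.29433331] (31.608423233032227, 32.19711685180664)
[154 152 149 152 157 140  77 119 120 117 113 114 115 115 116 109 103 157
 156 159 155 151 153 152 132] [208 216 216 117 115 113 113  83  59 105 144 152 150 149 151 155 154 152
 149 152 152 156 156 154 151 150 149 149 144 188 208 211 218 212 211 216
 209 208]
```

```bash
cat > pp.py <<'E'
from station import bot
from h import *
POST=np.array([.5456,.1354])
def pick(c,name):
    bot.goto([c[0],c[1],.075],down()); bot.move_straight([c[0],c[1],.028],v=.1)
    bot.clamp(25); print("open",bot.get_opening(),"F",bot.get_gripper_force())
    bot.move_straight([c[0],c[1],.125],v=.2); bot.goto([POST[0],POST[1],.125],down())
    print("open",bot.get_opening(),"pos",bot.get_position(),bot.get_contact_force(),bot.get_clock()); shot(bot,name)
E
python3 - <<'E'
from pp import *
pick((.5918,-.2682),"w_held")
E
```

```text
open 0.04278421848053539 F 25.0001822822378
open 0.042803932841233405 pos [0.54623316 0.13455345 0.12491614] [-0.2409467  -0.10872473 -1.40636161] 8.6667
```

View pics/w_held.png

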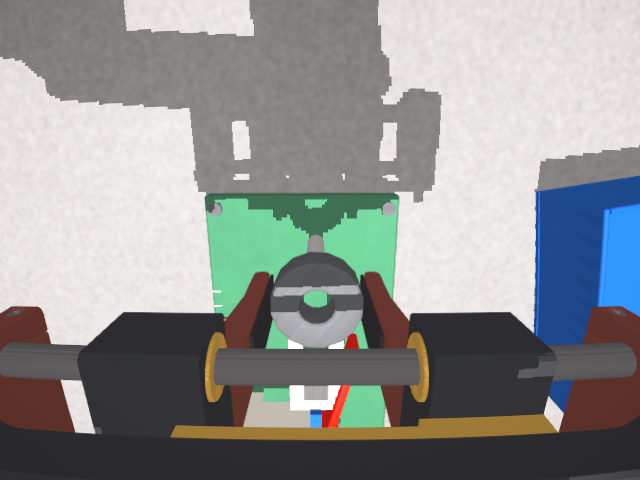

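The collar is held level between the fingers, with its bore near (317,299). The post is visible behind it at (316,242). I'll compute the ring's offset in the tool frame and correct the position before lowering.

```bash
python3 - <<'E'
from pp import *
cal=bot.calibration("wrist"); f=np.load("w_held.npz"); p,pos,rot=f["p"],f["pos"],f["rot"]
print("bore col profile",p[284:320:2,317].tolist()); print("row", p[300,296:340:2,1].tolist())
for uv in((317,297),(317,299),(317,301)): print(uv,(onplane(cal,[uv],pos[2]-.010,pos,rot)[0]-pos)*1000)
print("pos now",bot.get_position(),bot.get_dq().round(4),bot.get_clock())
bot.wait(.3); print(bot.get_position())
bot.move_straight([*POST,.10],v=.1); print(bot.get_position())
bot.wait(.3); print(bot.get_position(),bot.get_contact_force())
E
```

```text
bore col profile [[86, 86, 89], [84, 86, 87], [175, 177, 182], [142, 182, 161], [116, 212, 156], [117, 212, 155], [115, 210, 155], [115, 210, 156], [115, 210, 156], [114, 210, 155], [117, 212, 155], [109, 191, 144], [72, 73, 74], [72, 72, 75], [70, 72, 75], [72, 74, 76], [75, 76, 77], [73, 74, 76]]
row [86, 86, 72, 75, 213, 213, 213, 212, 212, 210, 210, 210, 210, 210, 210, 206, 110, 86, 70, 85, 84, 85]
(317, 297) [  0.56080043   5.09370859 -10.        ]
(317, 299) [  0.53247775   4.10447702 -10.        ]
(317, 301) [  0.50405022   3.1115447  -10.        ]
pos now [0.54632914 0.13434598 0.12496305] [-0.0047 -0.0009 -0.001   0.0016  0.0006  0.0021] 8.7167
[0.54583117 0.13488329 0.1249893 ]
[0.54515697 0.13533268 0.09960553]
[0.54596832 0.13546644 0.10049994] [ 0.12189072  0.28969281 -1.62593283]
```

The bore spans rows 288–324, so its centre is within about 1 mm of the tool axis. Lowering in stages with force checks.

```bash
cat >> pp.py <<'E'
def lower(zend):
    f0=bot.get_contact_force()
    for z in [a for a in (.088,.08,.07) if a>zend+.004]+[zend+.003,zend+.0005]:
        bot.move_straight([*POST,z],v=.08); df=bot.get_contact_force()-f0; print(z,df.round(1))
        if abs(df).max()>12: print("STOP"); return False
    return True
E
python3 - <<'E'
from pp import *
if lower(.040):
    bot.let_go(); print(bot.get_opening()); bot.move_straight([*POST,.125],v=.2); shot(bot,"w_a"); print(bot.get_clock())
    f=np.load("w_a.npz"); cv2.imwrite("pics/a.png",f["p"][180:360,200:440,::-1])
E
```

```text
0.088 [ 0.4 -0.6  0.3]
0.08 [ 0.1 -0.5  0.2]
0.07 [ 0.4 -0.8  0.5]
0.043000000000000003 [-0.1  0.3 -0.3]
0.0405 [-1.3  0.5  0.2]
0.08809841433426246
12.7417
```

```bash
python3 - <<'E'
from pp import *
pick((.4474,-.2943),"w_held2")
E
```

```text
open 0.03293311793457074 F 25.000007338821888
open 0.033275726106655974 pos [0.54574858 0.13445127 0.12479938] [-0.42661188 -0.54983672 -0.68513454] 18.125
```

View pics/a.png

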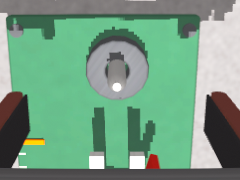

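View pics/w_held2.png

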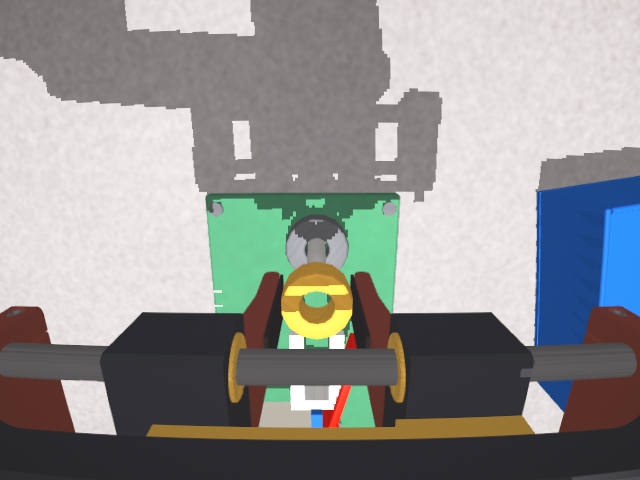

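The collar sits flat at home around the post. The bushing is held level with its bore at about (317,305). I'll place it, then move behind the ear.

```bash
cat >> pp.py <<'E'
FX=np.array([np.cos(YAW),np.sin(YAW)]); FY=np.array([-FX[1],FX[0]]); ORG=POST-.105*FY
def fix(x,y,z): return [*(ORG+x*FX+y*FY),z]
E
python3 - <<'E'
from pp import *
if lower(.058):
    bot.let_go(); print(bot.get_opening()); bot.move_straight([*POST,.125],v=.2); shot(bot,"w_b")
    bot.move_straight(fix(.006,-.046,.125),v=.25); shot(bot,"w_c"); print(bot.get_clock())
    a,b=[np.load(n)["p"] for n in("w_b.npz","w_c.npz")]
    cv2.imwrite("pics/bc.png",np.hstack([a[150:400,140:500,::-1],b[150:400,140:500,::-1]]))
    print(bot.get_position(),fix(.006,-.046,.125))
E
```

```text
0.088 [ 0.1 -0.6  0.3]
0.08 [-0.9 -0.5 -0.2]
0.07 [-1.4 -1.3 -0.6]
0.061000000000000006 [ 0.2 -0.5 -0.5]
0.0585 [-1.4 -0.8 -0.3]
0.08810020693850194
22.1333
[ 0.54682922 -0.01459387  0.12440971] [np.float64(0.5473814932429831), np.float64(-0.015708657203434926), 0.125]
```

View pics/bc.png

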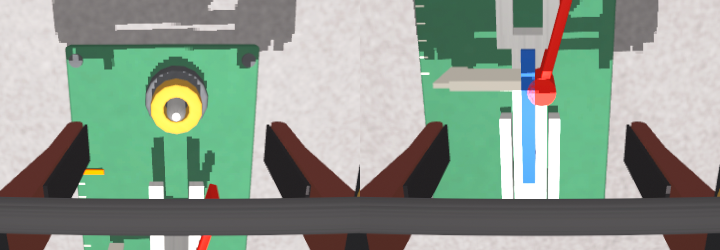

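The left half shows the bushing home on the collar, concentric with the post tip. In the right half the ear is ahead of the fingers and the lever is open. Descending and pushing most of the way.

```bash
python3 - <<'E'
from pp import *
f0=bot.get_contact_force()
bot.move_straight(fix(.006,-.046,.057),v=.12); print((bot.get_contact_force()-f0).round(1))
bot.move_straight(fix(.006,.020,.057),v=.1); bot.wait(.2); print((bot.get_contact_force()-f0).round(1),bot.get_position(),fix(.006,.020,.057))
shot(bot,"w_d"); print(bot.get_clock())
E
```

```text
[ 0.1 -0.1 -0.2]
[ 1.1 -5.3  3.5] [0.54942489 0.04971529 0.05699826] [np.float64(0.5492243213987388), np.float64(0.05026561038922846), 0.057]
23.9083
```

View pics/w_d.png

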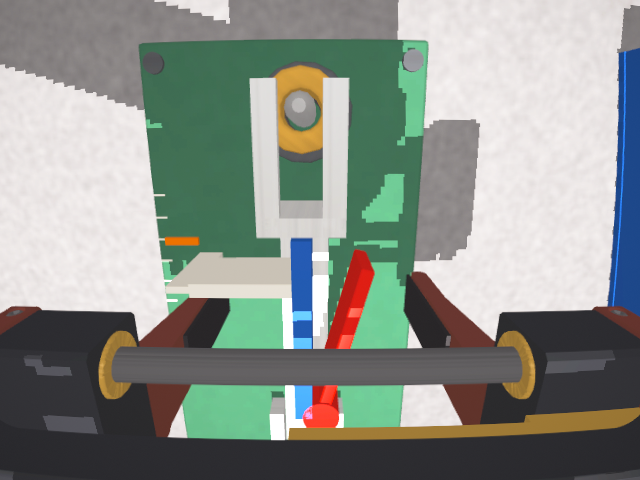

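The ear is being pushed (about 5 N) and the fork straddles the post. The mark is at (182,241), and the ear's bright top edge is at rows 286–298. I'll measure the ear against the mark with rays.

```bash
python3 - <<'E'
from pp import *
cal=bot.calibration("wrist"); f=np.load("w_d.npz"); p,pos,rot=f["p"],f["pos"],f["rot"]
def F(uv,z):
    w=onplane(cal,uv,z,pos,rot)[:,:2]-ORG; return np.c_[w@FX,w@FY]*1000
def proj(X):
    R,c=pose(cal,pos,rot); v=(np.array(X)-c)@R
    return cv2.projectPoints(v.reshape(1,3),np.zeros(3),np.zeros(3),cal["intrinsics"],np.array([cal["k1"],0,0,0.]))[0].ravel()
H,S,V=hsv(p); o=(H<28)&(H>8)&(S>170)&(V>150); o[260:]=0;o[:,240:]=0
b=blobs(o); print(b[0][:3],"mark",F([b[0][1]],.014))
print("col250",[(v,p[v,240].tolist()) for v in range(246,308,3)])
print("post tip",F([(299,105)],.062), "fork tips",F([(262,78),(336,78)],.057))
for r in(284,285.5,297,298.5): print(r,F([(240,r)],.062))
print("pointer at pred", proj(fix(-.056,.033,.015)))
cv2.imwrite("pics/d.png",cv2.resize(p[220:310,140:310,::-1],None,fx=4,fy=4,interpolation=cv2.INTER_CUBIC))
E
```

```text
(np.int32(271), (np.float64(181.6), np.float64(240.5)), (np.int32(165), np.int32(237), np.int32(34), np.int32(8))) mark [[-65.46391726  41.73873449]]
col250 [(246, [66, 115, 87]), (249, [66, 115, 87]), (252, [66, 115, 87]), (255, [66, 115, 87]), (258, [201, 193, 181]), (261, [201, 193, 181]), (264, [201, 193, 181]), (267, [201, 193, 181]), (270, [201, 194, 182]), (273, [201, 194, 182]), (276, [201, 194, 181]), (279, [200, 193, 181]), (282, [201, 193, 182]), (285, [229, 224, 213]), (288, [231, 226, 215]), (291, [231, 226, 215]), (294, [231, 226, 215]), (297, [231, 225, 215]), (300, [112, 203, 151]), (303, [113, 203, 152]), (306, [113, 202, 152])]
post tip [[  0.31111292 105.14422667]] fork tips [[-13.18638107 115.04507637]
 [ 13.53091263 114.93600674]]
284 [[-24.37208966  37.24157105]]
285.5 [[-24.41316779  36.5888884 ]]
297 [[-24.73449483  31.52528103]]
298.5 [[-24.77725793  30.85684643]]
pointer at pred [199.9483687  256.68498812]
```

View pics/d.png

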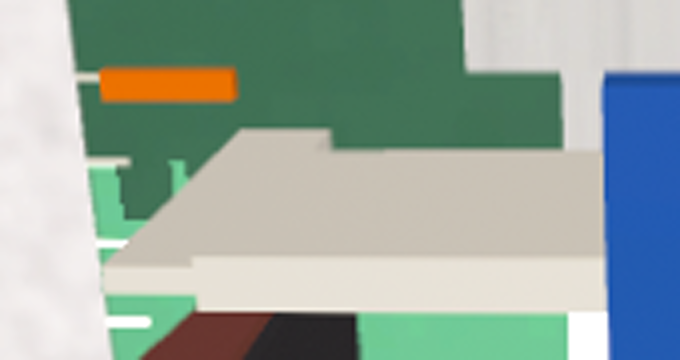

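```bash
cat >> pp.py <<'E'
def ear(name):
    shot(bot,name); cal=bot.calibration("wrist"); f=np.load(name+".npz"); p,pos,rot=f["p"],f["pos"],f["rot"]
    F=lambda uv,z:(lambda w:np.c_[w@FX,w@FY]*1000)(onplane(cal,uv,z,pos,rot)[:,:2]-ORG)
    H,S,V=hsv(p); o=(H<28)&(H>8)&(S>170)&(V>150); o[290:]=0;o[:,240:]=0; m=F([blobs(o)[0][1]],.014)[0]
    u=255; w=np.where((p[240:340,u].min(1)>190))[0]+240; e=F([(u,w[-1]+.5)],.062)[0]
    bl=(H>105)&(H<125)&(S>120); r=np.where(bl[270])[0]; r=r[(r>250)&(r<340)]; fin=F([(r[0]-.5,270),(r[-1]+.5,270)],.062)
    print(name,"mark",m,"ear",e,"pointer-mark",e[1]+3-m[1],"fin x",fin[:,0])
    return e[1]+3-m[1]
E
python3 - <<'E'
from pp import *
ear_d=ear("w_e0")
bot.move_straight(fix(.0045,.028,.057),v=.05); bot.wait(.4)
print(bot.get_contact_force(),bot.get_position(),fix(.0045,.028,.057)); ear("w_e"); print(bot.get_clock())
E
```

```text
w_e0 mark [-65.49690263  41.74954278] ear [-18.63757929  31.34037073] pointer-mark -7.409172050273213 fin x [-3.91586236  4.41105832]
[ 2.55820876 -5.3126904   1.02005576] [0.54870616 0.05799221 0.05701625] [np.float64(0.5479482793359668), np.float64(0.05830437376763665), 0.057]
w_e mark [-66.6817613   41.67251291] ear [-19.5681333   39.57096208] pointer-mark 0.8984491727142156 fin x [-3.6640557   4.26550781]
24.725
```

The pointer is within about 1 mm of the mark, the leg is held at about 5 N and the lever is still open. Squeezing now.

```bash
python3 - <<'E'
from pp import *
bot.move_straight(fix(.0038,.0275,.057),v=.05); bot.wait(.3); print(bot.get_contact_force())
bot.clamp(12); bot.wait(.4); print("open",bot.get_opening(),bot.get_gripper_force(),bot.get_contact_force(),bot.get_position())
ear("w_f"); print(bot.get_clock())
E
```

```text
[ 2.62104987 -4.84853926  1.0487545 ]
open 0.014692240654584146 13.277292251586914 [-2.98248989 -3.85971147 -1.19626164] [0.54682398 0.05787296 0.05687647]
w_f mark [-66.19447732  41.88287065] ear [-21.42302173  39.4316628 ] pointer-mark 0.5487921424667235 fin x [-3.94599704  3.97526289]
26.8417
```

View pics/w_f.png

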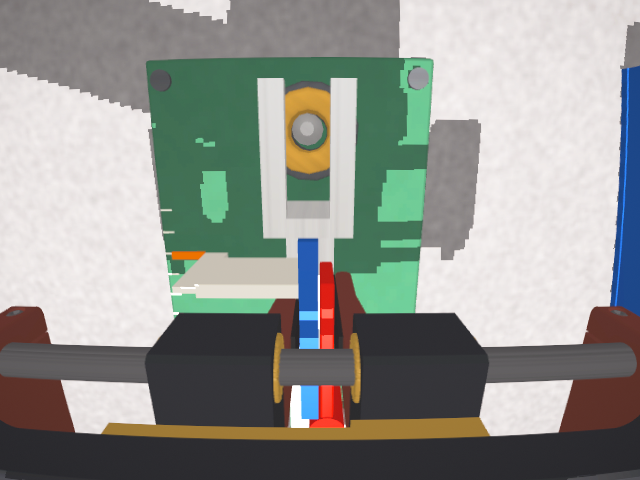

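The lever (323,300) lies along the fin and the opening of 14.7 mm matches shut. The pointer is within 1 mm of the mark and the rings are home around the post (307,130).

```bash
python3 -c "
from station import bot
print(bot.job_done())"
```

```text
the job is handed in; nothing more can be done
None
```

I handed the job in at about 27 s of the 72 s allowed: the collar and bushing looked home on the post, the leg was held with its pointer about 0.5 mm from the mark, and the lever was squeezed shut (14.7 mm finger opening). The hand-in call returned no verdict.

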